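# Index a shaft by its set-screw flat and hold the collar on it

### The arm

A 6-joint arm with a two-finger parallel gripper is mounted at the origin on the work surface. World frame = base frame: x ahead of the robot, y to its left, z up, the work surface at z = 0. Lengths are in m, angles in rad, forces in N, time in s.
With the tool pointing down it reaches from about 0.25 to 0.725 m from the base axis. Payload 4 kg.
Tool frame: the origin (TCP) lies midway between the tips of the shut fingers; the grasp point (between the pads) lies bot.tcp_to_grasp behind it (bot.tcp_to_grasp is the distance from the TCP to the grasp point, in m); z points along the fingers, y is the line along which they close (so a half turn about z gives the same grasp; the last joint's range is limited). The gripper opens to 85 mm and grips with 20 to 120 N. Pads are 22 mm wide; open, the fingers measure 114 mm over their backs; the gripper's body (76 mm by 85 mm) begins 54 mm behind the grasp point. The pads swing forward as they close: fully open they stand 13 mm farther back than shut.
Start: joints at [-1.3, 0.241, 0.005, 1.335, 0, 1.571], TCP at [0.134, -0.482, 0.231] pointing down, gripper open.
Joint ranges: [-2.72, 2.72], [-1.05, 1.87], [-1.09, 1.28], [-1.99, 2.15], [-1.42, 1.44], [-3.14, 3.14]. Speed limits (rad/s): [2.79, 2.79, 3.14, 3.14, 3.14, 3.14].

### API

Orientations are given as a unit quaternion [x, y, z, w].
In Python, from workcell import readout, camera, bot gives the robot as it stands. The module is installed in compiled form; this text tells all that it offers.
- The arm moves only by the tool jog_arm, never from a script. Its argument "motion" is a list of rows, each an object of numbers: "x", "y", "z": the shift along the tool's x, y, z in mm; "spin": the turn about the tool's z in degrees; "fingers": the closure, from -1 (fully open) to 1 (shut). A call has 1 to 8 rows; each row is the pose to reach, as a shift and turn from the pose commanded when the call began, along the tool's axes at that moment; what a row does not reach only later rows make up. A row lasts 1/8 s, in which the tool goes at most 62.5 mm and 10.7 degrees, less where a joint would pass 70% of its speed; a pose out of reach is approached as far as the arm can. A call with a gripper value outside its range is refused whole. The fingers move at their own pace and stop on an object; the grip force is fixed at half the most. Time passes only in rows, so rows that repeat a pose let the fingers close. It gives the time, the measured TCP pose, the force, the opening and the grip force at its end, in the units of the state.
- readout.get_obs(): the state, without advancing time (a new reading comes with each control period).
- camera(name): name is "scene" or "top" or "wrist"; returns a dict with "pixels" (420x560x3 uint8, red, green, blue), "K" (3x3 intrinsics, pixels), "rvec" (rotation vector, rad) and "tvec" (3), from world to camera coordinates, as OpenCV has them. Camera axes: x right, y down, z forward; pixel columns grow to the right and rows downward; lengths in m; the calibration is good to about 2 mm. The wrist camera is an equidistant fisheye: a pixel r from the principal point sees the ray r / f radians off the axis. A picture is of the moment at which its call begins. There is no depth.
- bot.job_done(): hands the job in; it is judged then, once.
The state is a dict: "clock": time; "joint_pos": joint angles; "joint_vel": joint speeds; "tau": joint torques, N m; "eef_pos": TCP position; "tool_rot": TCP orientation; "ft_force": force on the tool from outside, world axes, zero at the start; "ft_torque": the same for the moment, N m; "grip_width": finger opening in m; "grasp_force": force on a finger pad.
Only numpy, scipy, OpenCV 4.12 (cv2) and the standard library are available. Lean on these libraries where they do the work, as an engineer would, in place of code of your own. Each camera call takes 0.05 s, during which the arm holds its last target. There are 200 camera calls.

### The job

Squeeze the upright shaft between your fingers across its flat and turn it until the flat faces the yellow stripe on the housing. Then fetch the collar, lower it over the shaft with its screw on the side of the flat, and, about half-way along the flat, draw it sideways so that the screw's tip bears on the flat with a light steady push. Finish while still holding it level there, ready to be tightened; leave the spray can, the jar and the spanner alone.

Things in the scene. Friction and masses are not known exactly. Their poses are not given: they have to be found in the camera images.
- housing: Fixed bearing housing: dark square plate 130 x 130 x 12 mm with bolt heads (tops at 18 mm), on it a green round housing, 92 mm wide at the foot, its level 72 mm top 60 mm above the bench. Origin: centre of the underside, on the shaft's axis; z up. Its x axis points to the side with the yellow stripe (painted on the housing's top and on the plate).
- shaft (a joint): Angle (rad) of the upright steel shaft on the housing's axis: 0 = flat faces the stripe, growing counter-clockwise from above; stops at -1.2 and 2.9. Stiff (0.08 N m), stays where left. Diameter 30 mm; round up to 85 mm above the bench, then D-shaped to its end at 145 mm (last 4 mm tapered). A red line on its end runs towards the flat.
- flat: Copper-coloured set-screw flat of the shaft, 21.5 mm wide, 56 mm long (85 to 141 mm above the bench), 10 mm from the axis; 25 mm across from flat to round back. Origin: middle of its face, 113 mm above the bench; x points squarely out of the flat, z up. Turns with the shaft. Pads that close on it square up with it.
- collar: Loose dark steel collar, about 0.3 kg, flat on the bench, bore upright: diameter 54 mm, 30 mm high, bore 34 mm. Two flats for gripping, 26 mm wide, on its +y and -y sides, 58 mm apart. Origin: centre of the bore, half-way up (15 mm above its underside). x points outwards along its brass screw, z up along the bore.
- screw: The collar's brass thumbscrew, fixed in it half-way up. Origin: end of its rounded tip (6 mm thick) inside the bore, 11.5 mm from the bore's centre; x points outwards, z up. Its head (16 mm) reaches to 41.5 mm from the centre. With the collar centred on the shaft and screw facing the flat, the tip is 1.5 mm off the flat; it cannot pass the round part of the shaft.
- spray_can: Bystander: blue closed can, 60 mm diameter, 160 mm tall, standing loose. Origin: centre of its underside.
- bolt_jar: Bystander: amber jar with a red cap, 64 mm diameter, 85 mm tall, standing loose. Origin: centre of its underside.
- spanner: Bystander: bare steel spanner, 180 mm long, lying loose along its x axis. Origin: under its middle.

How it is judged:
On the way:
1. the shaft is gripped across its flat, with the flat facing the yellow stripe (within 0.15 rad) (value of joint shaft between -0.15 and 0.15 rad and contact force between the fingers and flat above 2 N), for 0.2 s.
At the end, for the whole second after the job is handed in: Flat faces the stripe (0.2 rad); collar round the shaft, gripped (over 3 N), still and level (0.12 rad); screw square to the flat (0.2 rad), its tip within 14 mm of half-way along it and 5 mm of its centre line, bearing on it with 1 to 25 N (value of joint shaft between -0.2 and 0.2 rad and contact force between screw and flat between 1 and 25 N and z of screw in the frame of flat between -0.014 and 0.014 m and y of screw in the frame of flat between -0.005 and 0.005 m and x of collar in the frame of flat between -0.015 and -0.007 m and angle between the x axis of screw and the x axis of flat, either way round below 0.2 rad and angle between collar's own z axis and vertical below 0.12 rad and contact force between the fingers and collar above 3 N and linear speed of collar below 0.02 m/s); the arm keeps its last pose, push and grip.
It fails at once if spray can, jar or spanner moved more than 30 mm (distance of any of spray_can, bolt_jar, spanner from where it was at the start of the episode above 0.03 m).
It also fails if it takes over 61 s, if anything falls off the work surface, if the arm or the gripper's body presses on something with over 40 N, if the wrist force passes 120 N, or if a joint passes its speed limit or range.

## Working session

There is one attempt and no reset: what is moved stays moved. The work goes in short steps, Python scripts to look and compute and a tool call to move; the robot and the scene stay as the last step left them, time stands still between calls to the robot, and variables do not carry over. Pictures are saved under pics/ and viewed, at most 10 in all, crops included, and the job is handed in when it is done.

Besides the shell and the picture viewer there is one more tool, called after "Emit:" by a JSON object that holds its "op" and its "data". jog_arm: Moves the arm, as the interface text tells. Its arguments: {"type":"object","properties":{"motion":{"type":"array"}},"required":["motion"]}

```bash
mkdir -p pics; cat > h.py <<'E'
import numpy as np, cv2
from workcell import readout, camera, bot
def ray(c,u,v):
    R,_=cv2.Rodrigues(np.array(c['rvec'],float)); t=np.array(c['tvec'],float).ravel(); K=np.array(c['K'])
    d=R.T@np.array([(u-K[0,2])/K[0,0],(v-K[1,2])/K[1,1],1.]); return -R.T@t,d
def onz(c,u,v,z):
    o,d=ray(c,u,v); return o+d*(z-o[2])/d[2]
def proj(c,P):
    return cv2.projectPoints(np.array(P,float).reshape(-1,3),np.array(c['rvec'],float),np.array(c['tvec'],float),np.array(c['K'],float),None)[0].reshape(-1,2)
def save(c,n): cv2.imwrite('pics/'+n,c['pixels'][:,:,::-1])
E
python3 - <<'E'
from h import *
print(readout.get_obs(), bot.tcp_to_grasp)
import pickle
for n in('scene','top'):
    c=camera(n); save(c,n+'0.png'); pickle.dump(c,open(n+'0.pkl','wb')); print(n,c['K'],c['rvec'],c['tvec'])
E
```

```text
{'clock': 0.0, 'joint_pos': array([-1.30002802e+00,  2.41368894e-01,  3.72777974e-03,  1.33521162e+00,
       -3.34318745e-07,  1.57077232e+00]), 'joint_vel': array([ 1.06277950e-03, -8.58714658e-05,  1.34192912e-03,  6.33175866e-04,
       -4.50107981e-04,  1.49380023e-03]), 'tau': array([ 1.22773141e-03, -3.72322977e+01,  2.52405149e+01,  1.69365382e-02,
       -6.69174847e-05,  2.23964804e-06]), 'eef_pos': array([ 0.13356598, -0.48117105,  0.23043634]), 'tool_rot': array([ 9.90847411e-01,  1.34982780e-01, -1.38931057e-04, -1.01877442e-03]), 'ft_force': array([-0.20349136, -0.71658312,  0.11321394]), 'ft_torque': array([0.0586258 , 0.01253794, 0.01854955]), 'grasp_force': 0.0, 'grip_width': 0.08564415154384275} 0.0187
scene [[438.50042673   0.         276.73031987]
 [  0.         438.50042673 221.96290585]
 [  0.           0.           1.        ]] [ 2.03450101  0.68582176 -0.34870491] [-0.48402213 -0.11979937  1.27755118]
top [[385.29479834   0.         278.72255234]
 [  0.         385.29479834 203.20300027]
 [  0.           0.           1.        ]] [ 2.09403919 -2.15751612  0.13143906] [0.0281152  0.63160185 1.07627797]
```

View pics/scene0.png

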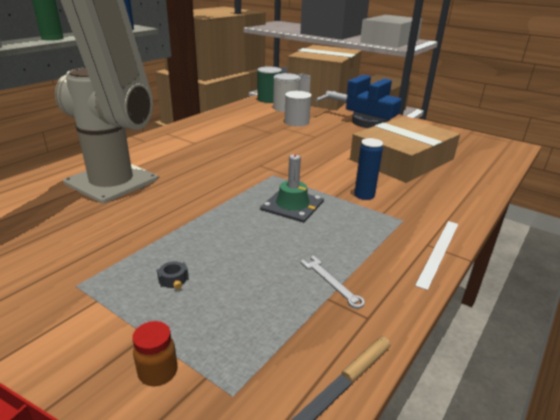

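View pics/top0.png

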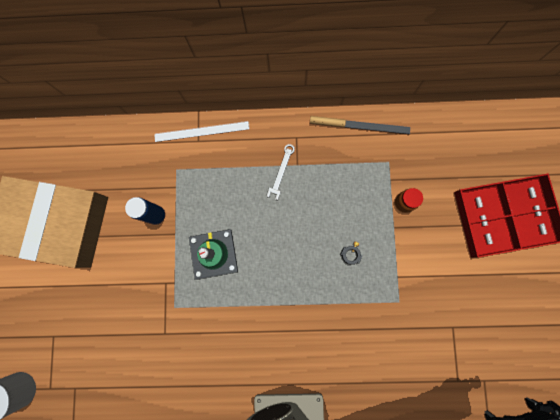

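The scene picture shows the housing and shaft at (293,190), the collar at (172,273) with its brass screw at (178,285), the can at (369,170), the jar at (155,352) and the spanner at (335,282). In the top view the plate is at (213,254), the shaft end at (204,254), the stripe at (210,237), the collar at (351,255) and its screw at (357,244).

```bash
python3 - <<'E'
from h import *
import pickle
c=pickle.load(open('top0.pkl','rb')); s=pickle.load(open('scene0.pkl','rb'))
im=c['pixels']; a=cv2.resize(im[225:285,182:242],None,fx=6,fy=6,interpolation=cv2.INTER_CUBIC)
b=cv2.resize(im[225:285,320:380],None,fx=6,fy=6,interpolation=cv2.INTER_CUBIC)
d=cv2.resize(s['pixels'][145:225,255:335],(360,360),interpolation=cv2.INTER_CUBIC)
e=np.zeros((360,720,3),np.uint8); e[:,:360]=a;e[:,360:]=b
f=np.zeros((600,720,3),np.uint8); f[:360]=e; f[360:,:240]=cv2.resize(d,(240,240)); cv2.imwrite('pics/c0.png',f[:,:,::-1])
hsv=cv2.cvtColor(im,cv2.COLOR_RGB2HSV)
def cen(m,box):
    x0,x1,y0,y1=box; v,u=np.nonzero(m[y0:y1,x0:x1]); return u.mean()+x0,v.mean()+y0,len(u)
ye=(hsv[...,0]>18)&(hsv[...,0]<35)&(hsv[...,1]>130)&(hsv[...,2]>110)
y=cen(ye,(195,230,225,260)); print('stripe',y)
yb=cen(ye,(335,370,230,265)); print('screw',yb,onz(c,yb[0],yb[1],.015))
gray=im.sum(2)/3.
# plate: dark contours
for nm,box,z,th in(('plate',(180,245,222,285),.012,95),('collar',(330,375,235,275),.03,75)):
    x0,x1,y0,y1=box; m=(gray[y0:y1,x0:x1]<th).astype(np.uint8)
    if nm=='plate': m|=((hsv[y0:y1,x0:x1,1]>110)).astype(np.uint8)
    cs=max(cv2.findContours(m,cv2.RETR_EXTERNAL,cv2.CHAIN_APPROX_NONE)[0],key=cv2.contourArea)
    p=cs.reshape(-1,2)+[x0,y0]; w=np.array([onz(c,u,v,z)[:2] for u,v in p]).astype(np.float32)
    print(nm,cv2.minAreaRect(w),cv2.fitEllipse(w))
print(onz(c,y[0],y[1],.04))
E
```

```text
stripe (np.float64(208.6818181818182), np.float64(239.9090909090909), 44)
screw (np.float64(355.6666666666667), np.float64(244.6), 15) [ 0.50695178 -0.2128061   0.015     ]
plate ((0.4916834235191345, 0.20968744158744812), (0.13078756630420685, 0.12919773161411285), 8.670012474060059) ((0.4921598732471466, 0.20955659449100494), (0.14773210883140564, 0.14994308352470398), 130.89407348632812)
collar ((0.4716086983680725, -0.17483419179916382), (0.04962918534874916, 0.015450351871550083), 20.836576461791992) ((0.47699418663978577, -0.1965714991092682), (0.054007746279239655, 0.06196930259466171), 150.92361450195312)
[0.53181045 0.21709725 0.04      ]
```

View pics/c0.png

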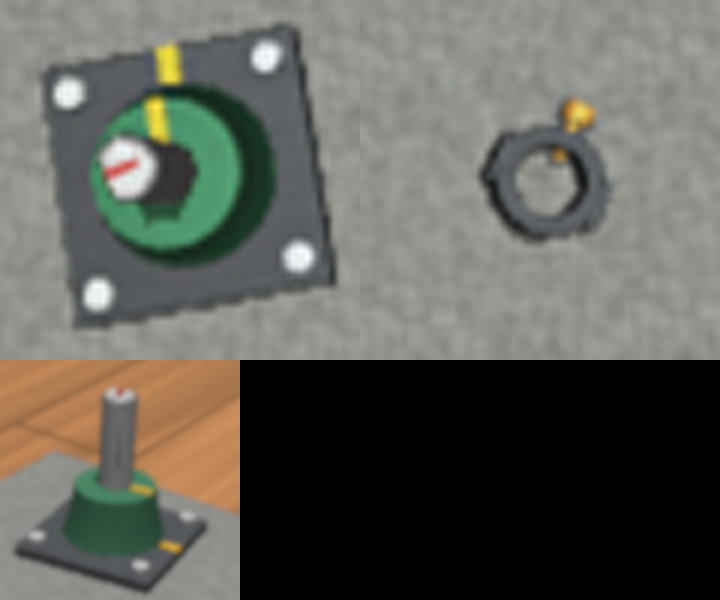

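```bash
python3 - <<'E'
from h import *
import pickle
c=pickle.load(open('top0.pkl','rb')); im=c['pixels']; hsv=cv2.cvtColor(im,cv2.COLOR_RGB2HSV)
R,_=cv2.Rodrigues(np.array(c['rvec'])); print('cam',-R.T@np.array(c['tvec']).ravel())
print('shaft top proj',proj(c,[[.4917,.2097,.145],[.4917,.2097,.06]]))
# red line
x0,y0=194,240; r=im[y0:y0+25,x0:x0+25].astype(float); w=np.clip(r[...,0]-np.maximum(r[...,1],r[...,2])-25,0,None)
v,u=np.nonzero(w); ww=w[v,u]; P=np.array([onz(c,a+x0,b+y0,.145)[:2] for a,b in zip(u,v)])
m=np.average(P,axis=0,weights=ww); D=P-m; C=(D*ww[:,None]).T@D; ev,V=np.linalg.eigh(C); d=V[:,1]
print('red',m,np.degrees(np.arctan2(d[1],d[0])),len(u))
wh=(r.min(2)>165)|(w>0); v,u=np.nonzero(wh); P=np.array([onz(c,a+x0,b+y0,.145)[:2] for a,b in zip(u,v)]); print('white',P.mean(0),len(u),u.mean()+x0,v.mean()+y0)
# green top, yellow pixels
g=(hsv[...,0]>60)&(hsv[...,0]<90)&(hsv[...,1]>90)&(hsv[...,2]>100)
v,u=np.nonzero(g[230:275,190:240]); print('green',u.mean()+190,v.mean()+230,len(u))
# collar
gray=im.mean(2); print(gray[240:270:2,338:364:2].astype(int))
m=(gray[232:272,330:372]<90).astype(np.uint8); cs=max(cv2.findContours(m,cv2.RETR_EXTERNAL,cv2.CHAIN_APPROX_NONE)[0],key=cv2.contourArea).reshape(-1,2)+[330,232]
(cx,cy),ax,an=cv2.fitEllipse(cs.astype(np.float32)); print('collar px',cx,cy,ax,an,onz(c,cx,cy,.018))
for n,box,z in(('can',(125,167,195,226),.0),):pass
for p,z in(((136,208),.16),((412,199),.085),((289,150),.005),((273,190),.005)): print(onz(c,*p,z))
E
```

```text
cam [ 0.45775827 -0.02372359  1.16102549]
shaft top proj [[202.95383922 252.69482342]
 [209.74881637 253.50332417]]
red [0.49185516 0.21312565] 110.44237503505366 12
white [0.49454806 0.2119814 ] 69 202.1014492753623 251.63768115942028
green 211.26181818181817 254.35272727272726 275
[[152 140 139 141 139 142 135 141 138 147 146 140 141]
 [145 153 149 144 141 147 147 138  99 162 141 140 145]
 [144 155 148 141 148 157 152 119 103 166 133 141 140]
 [146 148 154 123 131 110  98  91 114 103 110 147 151]
 [142 150 111  90  94  96  88  87  97  97 131 141 133]
 [142 152  37 103  92  87 108  85  59  82  95 144 149]
 [144 109  85  95 104 143 143 109 115  22  97 110 155]
 [148  56  73  96 148 138 129 147 159  39  95  88 147]
 [154 121  31  99 127 145 140 142 151  65  93  90 136]
 [140 145  35  95  99 141 142 155 133  43  98  94 136]
 [145 149 113  42 100 106 128 132  68  96  93  98 147]
 [152 150 153  74  38  92  98  96  99  89  88 137 140]
 [147 150 151 152 104  69  60 105 102 120 136 138 141]
 [142 152 142 148 152 148 147 154 151 154 142 139 141]
 [138 146 144 143 139 143 136 145 145 147 150 141 141]]
collar px 348.29443359375 255.08143615722656 (13.99267292022705, 17.703174591064453) 155.3638458251953 [ 0.47696538 -0.18912725  0.018     ]
[0.6142502  0.38593271 0.16      ]
[ 0.62634337 -0.36528208  0.085     ]
[ 0.80507667 -0.02586996  0.005     ]
[0.6805211  0.02694294 0.005     ]
```

```bash
cat >> h.py <<'E'
from scipy.spatial.transform import Rotation as Ro
def st():
    o=readout.get_obs(); R=Ro.from_quat(o['tool_rot']).as_matrix(); yy=np.degrees(np.arctan2(R[1,1],R[0,1]))
    print('t %.2f'%o['clock'],'tcp',np.round(o['eef_pos']*1e3,1),'yawY %.2f'%yy,'tilt',np.round(R[:2,2],4),'q',np.round(np.degrees(o['joint_pos']),1),'F',np.round(o['ft_force'],1),'M',np.round(o['ft_torque'],2),'w %.1f'%(o['grip_width']*1e3),'gf %.1f'%o['grasp_force']); return o,R,yy
def goal(x,y,z,yaw=None):
    o,R,yy=st(); d=R.T@(np.array([x,y,z])-o['eef_pos'])*1e3
    print('shift',np.round(d,1),'spin',None if yaw is None else round(yy-yaw,2))
E
```

Emit:
{"op": "jog_arm", "data": {"motion": [{"x":40,"y":-40,"spin":-10,"fingers":-1}]}}

```text
validation failed for argument at $.mo...
```

```bash
python3 -c "
from h import *
goal(.4925,.210,.2,111)"
```

```text
t 0.10 tcp [ 133.6 -481.2  230.5] yawY -74.48 tilt [-0.0005  0.0018] q [-74.5  13.8   0.2  76.5  -0.   90. ] F [ 0.5 -0.5  0.1] M [-0.03 -0.03  0.02] w 85.5 gf 0.0
shift [ 530.7 -570.    31.6] spin -185.48
```

Emit:
{"op": "jog_arm", "data": {"motion": [{"x":40,"y":-40,"z":0,"spin":-10,"fingers":-1}]}}

```text
clock: 0.22
eef_pos: [0.1611, -0.434, 0.2302]
tool_rot: [0.975, 0.221, -0.0, -0.0]
ft_force: [1.2, 0.7, -0.1]
grip_width: 0.0851
grasp_force: 0.0
```

```bash
python3 -c "
from h import *
goal(.4925,.210,.2,111)"
```

```text
t 0.23 tcp [ 161.1 -434.   230.2] yawY -64.46 tilt [-0.0002  0.0002] q [-69.6   9.6  -5.1  75.3  -0.   84.8] F [ 1.2  0.7 -0.1] M [ 0.02 -0.05  0.04] w 85.1 gf 0.0
shift [ 576.7 -438.1   30.3] spin -175.46
```

Emit:
{"op": "jog_arm", "data": {"motion": [{"x":36,"y":-27,"z":0,"spin":-10,"fingers":-1},{"x":72,"y":-55,"z":0,"spin":-20,"fingers":-1},{"x":108,"y":-82,"z":0,"spin":-30,"fingers":-1},{"x":144,"y":-110,"z":0,"spin":-40,"fingers":-1},{"x":180,"y":-137,"z":0,"spin":-50,"fingers":-1},{"x":216,"y":-165,"z":0,"spin":-60,"fingers":-1},{"x":252,"y":-192,"z":0,"spin":-70,"fingers":-1},{"x":288,"y":-219,"z":0,"spin":-80,"fingers":-1}]}}

```text
clock: 1.23
eef_pos: [0.3274, -0.1094, 0.2312]
tool_rot: [0.603, 0.798, -0.0, -0.0]
ft_force: [0.3, -0.4, -0.2]
grip_width: 0.0853
grasp_force: 0.0
```

```bash
python3 -c "
from h import *
goal(.4925,.210,.2,111)"
```

```text
t 1.23 tcp [ 327.4 -109.4  231.2] yawY 15.84 tilt [-0.0001 -0.    ] q [-18.5  -4.  -19.4  74.5  -0.   55.7] F [ 0.3 -0.4 -0.2] M [-0.02 -0.02  0.04] w 85.3 gf 0.0
shift [262.2 246.   31.1] spin -95.16
```

Emit:
{"op": "jog_arm", "data": {"motion": [{"x":33,"y":31,"z":0,"spin":-10.5,"fingers":-1},{"x":66,"y":62,"z":0,"spin":-21,"fingers":-1},{"x":98,"y":92,"z":0,"spin":-31.5,"fingers":-1},{"x":131,"y":123,"z":0,"spin":-42,"fingers":-1},{"x":164,"y":154,"z":0,"spin":-52.5,"fingers":-1},{"x":197,"y":185,"z":0,"spin":-63,"fingers":-1},{"x":230,"y":215,"z":0,"spin":-73.5,"fingers":-1},{"x":262,"y":246,"z":0,"spin":-84,"fingers":-1}]}}

```text
clock: 2.22
eef_pos: [0.4943, 0.2088, 0.2308]
tool_rot: [-0.086, 0.996, -0.0, -0.0]
ft_force: [0.6, -0.7, 0.1]
grip_width: 0.0851
grasp_force: 0.0
```

Emit:
{"op": "jog_arm", "data": {"motion": [{"x":0,"y":0,"z":0,"spin":-10.5,"fingers":-1},{"x":0,"y":0,"z":0,"spin":-11.2,"fingers":-1},{"x":0,"y":0,"z":0,"spin":-11.2,"fingers":-1}]}}

```text
clock: 2.6
eef_pos: [0.4938, 0.207, 0.2311]
tool_rot: [-0.178, 0.984, -0.0, -0.0]
ft_force: [0.2, 0.4, -0.1]
grip_width: 0.0854
grasp_force: 0.0
```

```bash
python3 - <<'E'
from h import *
goal(.4925,.210,.2,111)
import pickle
c=camera('wrist'); print(c['K'],c['rvec'],c['tvec']); save(c,'w1.png'); pickle.dump(c,open('w1.pkl','wb'))
R,_=cv2.Rodrigues(np.array(c['rvec'],float)); t=np.array(c['tvec']).ravel(); print('cam',-R.T@t,'axis',R[2])
E
```

```text
t 2.60 tcp [493.8 207.  231.1] yawY 110.55 tilt [-0.0007 -0.0003] q [22.7 17.9  5.8 77.9 -0.   2.2] F [ 0.2  0.4 -0.1] M [ 0.06 -0.02  0.03] w 85.4 gf 0.0
shift [ 0.1  3.3 31.1] spin -0.45
[[325.1922621    0.         276.89382063]
 [  0.         325.1922621  214.5340904 ]
 [  0.           0.           1.        ]] [-1.67640201 -2.42048623 -0.37504356] [-0.02099938 -0.54962179  0.21862498]
cam [0.42138675 0.1804259  0.37443514] axis [ 0.28242052  0.10705358 -0.95329858]
```

View pics/w1.png

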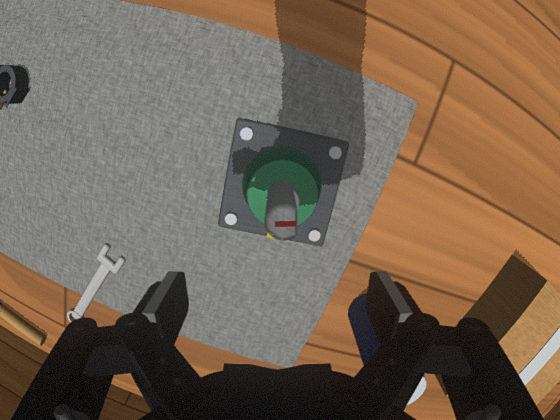

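The wrist view shows the housing at (283,190), with the shaft end at (283,225). Its red line runs from (275,224) to (297,223), and the flat faces right, along the fingers' closing line.

```bash
cat >> h.py <<'E'
def wz(c,u,v,z):
    R,_=cv2.Rodrigues(np.array(c['rvec'],float)); t=np.array(c['tvec'],float).ravel(); K=np.array(c['K'])
    a=np.array([u-K[0,2],v-K[1,2]])/K[0,0]; r=np.hypot(*a)+1e-9; d=R.T@np.r_[a/r*np.sin(r),np.cos(r)]; o=-R.T@t
    return (o+d*(z-o[2])/d[2])
E
python3 - <<'E'
from h import *
import pickle
c=pickle.load(open('w1.pkl','rb')); im=c['pixels'].astype(float)
x0,y0=262,208; r=im[y0:y0+35,x0:x0+45]; w=np.clip(r[...,0]-np.maximum(r[...,1],r[...,2])-25,0,None)
v,u=np.nonzero(w); ww=w[v,u]; P=np.array([wz(c,a+x0,b+y0,.145)[:2] for a,b in zip(u,v)])
m=np.average(P,axis=0,weights=ww); D=P-m; ev,V=np.linalg.eigh((D*ww[:,None]).T@D); d=V[:,1]*np.sign(V[1,1])
q=D@d; print('red mid',m,np.degrees(np.arctan2(d[1],d[0])),'ext',q.min(),q.max())
for p in((246,134),(336,153),(231,219),(315,236)): print('bolt',wz(c,*p,.018))
print('bolt mean',np.mean([wz(c,*p,.018) for p in((246,134),(336,153),(231,219),(315,236))],0))
E
```

```text
red mid [0.49378943 0.21449768] 112.70246861155634 ext -0.00770102515820683 0.008100718999369982
bolt [0.45263336 0.15654446 0.018     ]
bolt [0.4369296  0.25663844 0.018     ]
bolt [0.55083362 0.1724227  0.018     ]
bolt [0.53606306 0.27197198 0.018     ]
bolt mean [0.49411491 0.2143944  0.018     ]
```

```bash
python3 -c "
from h import *
goal(.4939,.2097,.093,111.5)"
```

```text
t 2.65 tcp [493.9 206.9 231.3] yawY 110.56 tilt [-0.0003 -0.0002] q [22.7 17.8  5.8 77.9 -0.   2.2] F [0.2 0.6 0.8] M [-0.    0.04  0.01] w 85.6 gf 0.0
shift [ -1.1   2.6 138.3] spin -0.94
```

Emit:
{"op": "jog_arm", "data": {"motion": [{"x":-1,"y":2.5,"z":35,"spin":-1,"fingers":-1},{"x":-1,"y":2.5,"z":70,"spin":-1,"fingers":-1},{"x":-1,"y":2.5,"z":105,"spin":-1,"fingers":-1},{"x":-1,"y":2.5,"z":138,"spin":-1,"fingers":-1},{"x":-1,"y":2.5,"z":138,"spin":-1,"fingers":0.2},{"x":-1,"y":2.5,"z":138,"spin":-1,"fingers":0.4}]}}

```text
clock: 3.4
eef_pos: [0.495, 0.2101, 0.0947]
tool_rot: [-0.188, 0.982, 0.0, 0.001]
ft_force: [0.4, -0.4, -0.0]
grip_width: 0.0517
grasp_force: 0.0
```

```bash
python3 -c "
from h import *
st()"
```

```text
t 3.40 tcp [495.  210.1  94.7] yawY 111.65 tilt [0.0017 0.0008] q [23.  23.5 -7.3 59.1  0.   1.4] F [ 0.4 -0.4 -0. ] M [-0.   -0.04 -0.01] w 51.7 gf 0.0
```

Emit:
{"op": "jog_arm", "data": {"motion": [{"x":0,"y":0,"z":1,"spin":0,"fingers":0.6},{"x":0,"y":0,"z":1,"spin":0,"fingers":1},{"x":0,"y":0,"z":1,"spin":0,"fingers":1},{"x":0,"y":0,"z":1,"spin":0,"fingers":1}]}}

```text
clock: 3.9
eef_pos: [0.4954, 0.2106, 0.0941]
tool_rot: [-0.188, 0.982, 0.0, 0.002]
ft_force: [-0.4, -0.0, 6.1]
grip_width: 0.0238
grasp_force: 59.7
```

```bash
python3 -c "
from h import *
st()"
```

```text
t 3.90 tcp [495.4 210.6  94.1] yawY 111.72 tilt [0.0034 0.001 ] q [23.  23.5 -7.4 58.9 -0.   1.3] F [-0.4 -0.   6.1] M [-0.24  0.1  -0.01] w 23.8 gf 59.7
```

Emit:
{"op": "jog_arm", "data": {"motion": [{"x":0.3,"y":0,"z":1,"spin":7,"fingers":1},{"x":0.6,"y":0.1,"z":1,"spin":14,"fingers":1},{"x":0.9,"y":0.2,"z":1,"spin":21,"fingers":1},{"x":1.2,"y":0.3,"z":1,"spin":28,"fingers":1},{"x":1.4,"y":0.45,"z":1,"spin":35,"fingers":1},{"x":1.7,"y":0.65,"z":1,"spin":42,"fingers":1},{"x":1.9,"y":0.85,"z":1,"spin":49,"fingers":1},{"x":2.1,"y":1.1,"z":1,"spin":56,"fingers":1}]}}

```text
clock: 4.9
eef_pos: [0.4931, 0.2102, 0.0941]
tool_rot: [0.297, 0.955, 0.0, 0.002]
ft_force: [-2.4, -2.5, 13.1]
grip_width: 0.0238
grasp_force: 61.3
```

```bash
python3 -c "
from h import *
st()"
```

```text
t 4.90 tcp [493.1 210.2  94.1] yawY 55.48 tilt [ 0.0041 -0.0003] q [23.1 23.3 -7.7 58.8 -0.1 57.7] F [-2.4 -2.5 13.1] M [-0.91  0.63  0.12] w 23.8 gf 61.3
```

Emit:
{"op": "jog_arm", "data": {"motion": [{"x":0.3,"y":0,"z":-1,"spin":7,"fingers":1},{"x":0.6,"y":0.1,"z":-1,"spin":14,"fingers":1},{"x":0.9,"y":0.2,"z":-1,"spin":21,"fingers":1},{"x":1.2,"y":0.3,"z":-1,"spin":28,"fingers":1},{"x":1.4,"y":0.45,"z":-1,"spin":35,"fingers":1},{"x":1.7,"y":0.65,"z":-1,"spin":42,"fingers":1},{"x":1.8,"y":0.8,"z":-1,"spin":46.6,"fingers":1},{"x":1.8,"y":0.8,"z":-1,"spin":46.6,"fingers":1}]}}

```text
clock: 5.9
eef_pos: [0.4917, 0.2115, 0.0941]
tool_rot: [0.649, 0.761, 0.001, 0.001]
ft_force: [0.6, -2.1, 7.7]
grip_width: 0.024
grasp_force: 60.8
```

Emit:
{"op": "jog_arm", "data": {"motion": [{"x":0,"y":0,"z":0,"spin":0,"fingers":1},{"x":0,"y":0,"z":0,"spin":0,"fingers":1}]}}

```text
clock: 6.15
eef_pos: [0.4917, 0.2115, 0.0941]
tool_rot: [0.649, 0.761, 0.001, 0.001]
ft_force: [0.2, -2.7, 8.9]
grip_width: 0.0239
grasp_force: 60.8
```

```bash
python3 - <<'E'
from h import *
st()
c=camera('top'); save(c,'t2.png'); import pickle; pickle.dump(c,open('t2.pkl','wb'))
im=c['pixels']; s=camera('scene')['pixels']
a=cv2.resize(im[225:285,182:242],None,fx=6,fy=6,interpolation=cv2.INTER_CUBIC)
b=cv2.resize(s[130:220,250:340],(360,360),interpolation=cv2.INTER_CUBIC)
cv2.imwrite('pics/c2.png',np.hstack([a,b])[:,:,::-1])
E
```

```text
t 6.15 tcp [491.7 211.5  94.1] yawY 9.05 tilt [ 0.0026 -0.0007] q [ 2.330e+01  2.330e+01 -7.800e+00  5.890e+01 -1.000e-01  1.043e+02] F [ 0.2 -2.7  8.9] M [-0.74  0.59 -0.08] w 23.9 gf 60.8
```

View pics/c2.png

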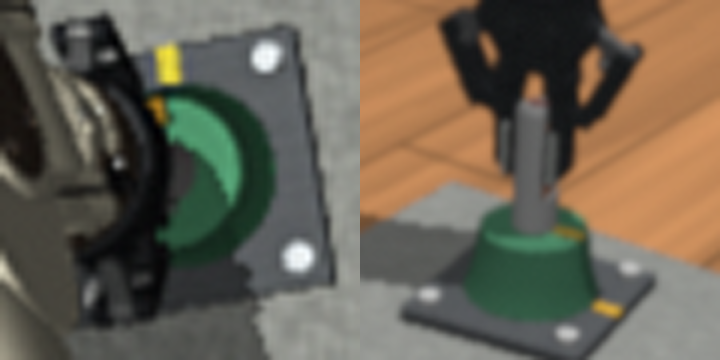

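The scene half shows the fingers squeezing the shaft at (540,150). The pads line up with the yellow stripe at (570,233) and (607,308), so the flat faces the stripe. I'll release and fetch the collar.

Emit:
{"op": "jog_arm", "data": {"motion": [{"x":0,"y":0,"z":0,"spin":0,"fingers":-1},{"x":0,"y":0,"z":0,"spin":0,"fingers":-1},{"x":0,"y":0,"z":0,"spin":0,"fingers":-1},{"x":0,"y":0,"z":0,"spin":0,"fingers":-1},{"x":0,"y":0,"z":-40,"spin":0,"fingers":-1},{"x":0,"y":0,"z":-80,"spin":0,"fingers":-1},{"x":0,"y":0,"z":-120,"spin":0,"fingers":-1},{"x":0,"y":0,"z":-120,"spin":0,"fingers":-1}]}}

```text
clock: 7.25
eef_pos: [0.493, 0.213, 0.2161]
tool_rot: [0.649, 0.761, 0.004, 0.002]
ft_force: [0.2, -0.1, 0.0]
grip_width: 0.0853
grasp_force: 0.0
```

```bash
python3 - <<'E'
from h import *
goal(.477,-.192,.17,65)
c=camera('wrist'); import pickle; pickle.dump(c,open('w3.pkl','wb')); save(c,'w3.png')
im=c['pixels'].astype(float); w=np.clip(im[...,0]-np.maximum(im[...,1],im[...,2])-25,0,None); w[(im[...,1]-im[...,2])>25]=0
R,_=cv2.Rodrigues(np.array(c['rvec'],float)); K=np.array(c['K'])
X=R@np.array([.494,.2127,.145])+np.array(c['tvec']).ravel(); th=np.arctan2(np.hypot(X[0],X[1]),X[2]); u0,v0=K[:2,2]+K[0,0]*th*X[:2]/np.hypot(X[0],X[1]); print('exp',u0,v0)
u0,v0=int(u0),int(v0); W=np.zeros_like(w); W[v0-25:v0+25,u0-25:u0+25]=w[v0-25:v0+25,u0-25:u0+25]
v,u=np.nonzero(W); P=np.array([wz(c,a,b,.145)[:2] for a,b in zip(u,v)]); ww=W[v,u]
m=np.average(P,axis=0,weights=ww); D=P-m; ev,V=np.linalg.eigh((D*ww[:,None]).T@D); d=V[:,1]; print(m,np.degrees(np.arctan2(d[1],d[0])),len(u),np.ptp(D@d))
E
```

```text
t 7.25 tcp [493.  213.  216.1] yawY 9.12 tilt [0.0072 0.0032] q [ 23.4  18.    3.7  75.3   0.  104.3] F [ 0.2 -0.1  0. ] M [-0.01 -0.02 -0.02] w 85.3 gf 0.0
shift [-397.5  -80.3   44.7] spin -55.88
exp 277.22990220606414 229.2322611069616
[0.4946161  0.21303572] -170.80306861749904 134 0.015486029119916502
```

Emit:
{"op": "jog_arm", "data": {"motion": [{"x":-50,"y":-10,"z":0,"spin":-7,"fingers":-1},{"x":-100,"y":-20,"z":0,"spin":-14,"fingers":-1},{"x":-150,"y":-30,"z":5,"spin":-21,"fingers":-1},{"x":-200,"y":-40,"z":10,"spin":-28,"fingers":-1},{"x":-250,"y":-50,"z":15,"spin":-35,"fingers":-1},{"x":-300,"y":-60,"z":20,"spin":-42,"fingers":-1},{"x":-350,"y":-70,"z":20,"spin":-49,"fingers":-1},{"x":-397,"y":-80,"z":20,"spin":-56,"fingers":-1}]}}

```text
clock: 8.3
eef_pos: [0.4734, -0.1939, 0.1905]
tool_rot: [0.214, 0.977, 0.0, -0.002]
ft_force: [1.8, 0.3, -0.2]
grip_width: 0.0851
grasp_force: 0.0
```

Emit:
{"op": "jog_arm", "data": {"motion": [{"x":0,"y":0,"z":0,"spin":0,"fingers":-1},{"x":0,"y":0,"z":0,"spin":0,"fingers":-1}]}}

```text
clock: 8.55
eef_pos: [0.4739, -0.1921, 0.191]
tool_rot: [0.216, 0.976, 0.0, -0.001]
ft_force: [-0.8, -0.6, 0.1]
grip_width: 0.0856
grasp_force: 0.0
```

```bash
python3 - <<'E'
from h import *
goal(.477,-.192,.17,65)
c=camera('wrist'); import pickle; pickle.dump(c,open('w4.pkl','wb')); save(c,'w4.png')
cv2.imwrite('pics/c4.png',cv2.resize(c['pixels'][120:320,180:380],(600,600),interpolation=cv2.INTER_CUBIC)[:,:,::-1])
E
```

```text
t 8.55 tcp [ 473.9 -192.1  191. ] yawY 65.05 tilt [-0.0024  0.0015] q [-22.1  16.4  -2.3  71.4   0.    2.9] F [-0.8 -0.6  0.1] M [ 0.01 -0.04  0.05] w 85.6 gf 0.0
shift [-2.9  1.4 21. ] spin 0.05
```

View pics/c4.png

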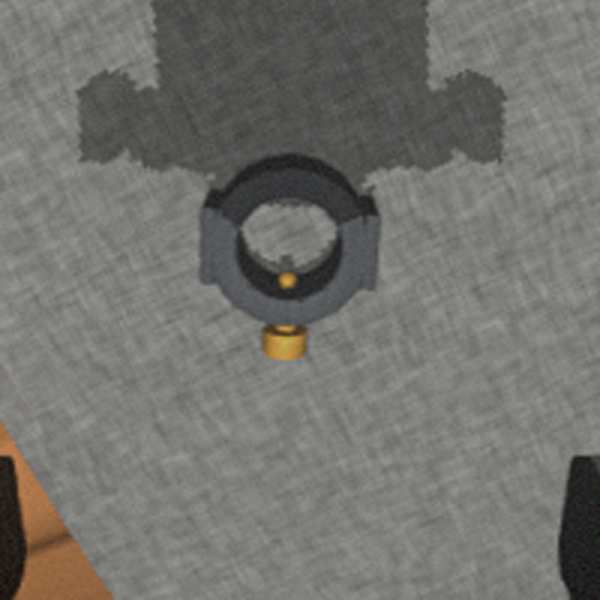

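The crop shows the collar's bore rim at about (290,250), the screw's tip at (288,281) and its head at (285,342). The grip flats are at the left (203) and right (378), so they already face the fingers.

```bash
python3 - <<'E'
from h import *
import pickle
c=pickle.load(open('w4.pkl','rb')); im=c['pixels']
f=lambda u,v,z: wz(c,u/3+180-1/3,v/3+120-1/3,z)
ctr=np.mean([f(238,245,.03),f(342,245,.03)],0); print('LR',ctr,'bore width',np.linalg.norm(f(238,245,.03)-f(342,245,.03)))
tb=[f(290,203,.03),f(289,298,.03)]; print('TB',np.mean(tb,0),np.linalg.norm(tb[0]-tb[1]))
print('outer L/R',np.mean([f(203,245,.03),f(378,252,.03)],0),np.linalg.norm(f(203,245,.03)-f(378,252,.03)))
h=f(285,342,.015); t=f(288,281,.015); print('head',h,'tip',t)
hsv=cv2.cvtColor(im,cv2.COLOR_RGB2HSV); m=(hsv[...,0]>12)&(hsv[...,0]<32)&(hsv[...,1]>120)&(hsv[...,2]>80); m[:180]=0;m[250:]=0;m[:,:250]=0;m[:,300:]=0
n,l,s,ce=cv2.connectedComponentsWithStats(m.astype(np.uint8)); print(s[1:],ce[1:])
P=[wz(c,*p,.015) for p in ce[1:]]; print(P)
e=np.mean([tb[0],tb[1]],0)
d=h-ctr; print('yaw head-ctr',np.degrees(np.arctan2(*(h-e)[1::-1])),np.degrees(np.arctan2(*(h-t)[1::-1])))
# flat: perpendicular to L-R line of same flat: edges
for a,b in(((203,210),(202,280)),((377,218),(379,287))):
    q=f(*a,.03)-f(*b,.03); print('flat yaw',np.degrees(np.arctan2(-q[1],-q[0])))
E
```

```text
LR [ 0.47834481 -0.1938065   0.03      ] bore width 0.033644806469699175
TB [ 0.48015434 -0.19482859  0.03      ] 0.031941703742172006
outer L/R [ 0.47947186 -0.19412016  0.03      ] 0.05681816903897176
head [ 0.51314552 -0.2119334   0.015     ] tip [ 0.4933214  -0.20154004  0.015     ]
[[273 211   6   5  26]
 [268 228  14  12 130]] [[275.30769231 213.03846154]
 [274.48461538 234.2       ]]
[array([ 0.49287809, -0.20174078,  0.015     ]), array([ 0.51360851, -0.21236089,  0.015     ])]
yaw head-ctr -27.40520283327432 -27.667057781261867
flat yaw -27.138731956287653
flat yaw -21.887583318937146
```

```bash
python3 -c "
from h import *
goal(.4797,-.1943,-.001,63)"
```

```text
t 8.60 tcp [ 474.1 -191.6  191.3] yawY 65.13 tilt [-0.0019  0.0012] q [-22.   16.4  -2.3  71.4   0.    2.9] F [0.7 1.2 0.2] M [0.05 0.   0.03] w 85.3 gf 0.0
shift [ -6.7  -0.2 192.3] spin 2.13
```

Emit:
{"op": "jog_arm", "data": {"motion": [{"x":-6.5,"y":0,"z":45,"spin":2,"fingers":-1},{"x":-6.5,"y":0,"z":90,"spin":2,"fingers":-1},{"x":-6.5,"y":0,"z":130,"spin":2,"fingers":-1},{"x":-6.5,"y":0,"z":160,"spin":2,"fingers":-1},{"x":-6.5,"y":0,"z":180,"spin":2,"fingers":-1},{"x":-6.5,"y":0,"z":190,"spin":2,"fingers":-1},{"x":-6.5,"y":0,"z":190,"spin":2,"fingers":-1}]}}

```text
clock: 9.48
eef_pos: [0.4803, -0.1943, 0.0019]
tool_rot: [0.232, 0.973, 0.0, -0.001]
ft_force: [1.2, 0.8, -0.5]
grip_width: 0.0857
grasp_force: 0.0
```

```bash
python3 -c "
from h import *
goal(.4797,-.1943,-.001,63)"
```

```text
t 9.47 tcp [ 480.3 -194.3    1.9] yawY 63.20 tilt [-0.0012  0.0006] q [-22.   28.3 -16.2  45.6   0.    4.8] F [ 1.2  0.8 -0.5] M [-0.02  0.01 -0.06] w 85.7 gf 0.0
shift [ 0.6 -0.3  2.9] spin 0.2
```

Emit:
{"op": "jog_arm", "data": {"motion": [{"x":0,"y":0,"z":2,"spin":0,"fingers":-0.6},{"x":0,"y":0,"z":2,"spin":0,"fingers":-0.4},{"x":0,"y":0,"z":2,"spin":0,"fingers":-0.3},{"x":0,"y":0,"z":2,"spin":0,"fingers":-0.1},{"x":0,"y":0,"z":2,"spin":0,"fingers":1},{"x":0,"y":0,"z":2,"spin":0,"fingers":1},{"x":0,"y":0,"z":2,"spin":0,"fingers":1}]}}

```text
clock: 10.35
eef_pos: [0.4813, -0.196, 0.0015]
tool_rot: [0.233, 0.973, -0.0, 0.001]
ft_force: [-1.1, 1.3, 6.3]
grip_width: 0.0572
grasp_force: 65.8
```

```bash
python3 -c "
from h import *
st()"
```

```text
t 10.35 tcp [ 481.3 -196.     1.5] yawY 63.10 tilt [ 0.0019 -0.0013] q [-22.1  28.3 -16.2  45.4  -0.    4.8] F [-1.1  1.3  6.3] M [-0.18  0.25  0.06] w 57.2 gf 65.8
```

Emit:
{"op": "jog_arm", "data": {"motion": [{"x":0,"y":0,"z":-10,"spin":0,"fingers":1},{"x":0,"y":0,"z":-40,"spin":0,"fingers":1},{"x":0,"y":0,"z":-80,"spin":0,"fingers":1},{"x":0,"y":0,"z":-120,"spin":0,"fingers":1},{"x":0,"y":0,"z":-160,"spin":0,"fingers":1},{"x":0,"y":0,"z":-195,"spin":0,"fingers":1},{"x":0,"y":0,"z":-195,"spin":0,"fingers":1},{"x":0,"y":0,"z":-195,"spin":0,"fingers":1}]}}

```text
clock: 11.35
eef_pos: [0.4796, -0.1949, 0.1939]
tool_rot: [0.232, 0.973, 0.0, -0.001]
ft_force: [-0.2, 0.4, -4.0]
grip_width: 0.0572
grasp_force: 65.3
```

```bash
python3 - <<'E'
from h import *
goal(.494,.2127,.195,99)
c=camera('wrist'); import pickle; pickle.dump(c,open('w5.pkl','wb')); save(c,'w5.png')
cv2.imwrite('pics/c5.png',cv2.resize(c['pixels'][220:420,180:380],(600,600),interpolation=cv2.INTER_CUBIC)[:,:,::-1])
E
```

```text
t 11.35 tcp [ 479.6 -194.9  193.9] yawY 63.11 tilt [-0.0023  0.0011] q [-22.1  17.   -1.1  72.1   0.    4.8] F [-0.2  0.4 -4. ] M [0.04 0.01 0.01] w 57.2 gf 65.3
shift [171.5 370.1  -0.7] spin -35.89
```

View pics/c5.png

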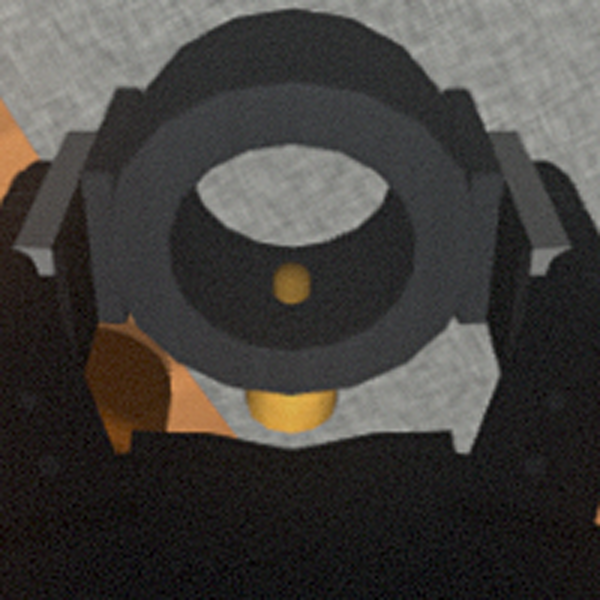

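The held collar fills the crop: its bore rim runs from x=170 to 415 and y=143 to 350, and the screw tip is at (291,283). It sits level between the pads.

```bash
python3 - <<'E'
from h import *
import pickle
c=pickle.load(open('w5.pkl','rb'))
o,R,yy=st(); tcp=o['eef_pos']; z=tcp[2]+.0285
f=lambda u,v: R.T@(wz(c,u/3+180-1/3,v/3+220-1/3,z)-tcp)*1e3
T,B,L,Rr=f(292,143),f(292,350),f(170,248),f(415,248)
print('TB',(T+B)/2,np.linalg.norm(T-B),'LR',(L+Rr)/2,np.linalg.norm(L-Rr),(L-Rr))
T,B=f(293,83),f(293,393); print('outer',(T+B)/2,np.linalg.norm(T-B))
E
```

```text
t 11.40 tcp [ 479.2 -194.8  193.3] yawY 63.12 tilt [-0.0036  0.0016] q [-22.1  17.   -1.1  72.1   0.    4.8] F [ 0.5 -0.2 -3.8] M [-0.04  0.01  0.02] w 56.8 gf 65.3
TB [  1.34921344   0.81890115 -28.4950677 ] 35.02405391739495 LR [  2.06930027   0.89064901 -28.49224268] 34.36141041275647 [-1.16107807e-02 -3.43614078e+01  6.91746696e-03]
outer [  1.31344091   0.96020764 -28.4952374 ] 52.40819108432874
```

```bash
python3 -c "
from h import *
goal(.4955,.213,.193,99)"
```

```text
t 11.40 tcp [ 479.2 -194.8  193.3] yawY 63.12 tilt [-0.0036  0.0016] q [-22.1  17.   -1.1  72.1   0.    4.8] F [ 0.5 -0.2 -3.8] M [-0.04  0.01  0.02] w 56.8 gf 65.3
shift [169.9 371.1   0.9] spin -35.88
```

Emit:
{"op": "jog_arm", "data": {"motion": [{"x":15,"y":33,"z":-4,"spin":-4,"fingers":1},{"x":40,"y":87,"z":-4,"spin":-9,"fingers":1},{"x":65,"y":142,"z":-4,"spin":-14,"fingers":1},{"x":90,"y":197,"z":-4,"spin":-19,"fingers":1},{"x":115,"y":251,"z":-4,"spin":-25,"fingers":1},{"x":140,"y":306,"z":-4,"spin":-31,"fingers":1},{"x":160,"y":350,"z":-4,"spin":-35,"fingers":1},{"x":170,"y":371,"z":0,"spin":-36,"fingers":1}]}}

```text
clock: 12.4
eef_pos: [0.4955, 0.2149, 0.1931]
tool_rot: [-0.082, 0.997, -0.0, -0.002]
ft_force: [0.4, -0.4, -3.4]
grip_width: 0.0568
grasp_force: 65.5
```

Emit:
{"op": "jog_arm", "data": {"motion": [{"x":0,"y":0,"z":0,"spin":0,"fingers":1},{"x":0,"y":0,"z":0,"spin":0,"fingers":1},{"x":0,"y":0,"z":0,"spin":0,"fingers":1}]}}

```text
clock: 12.78
eef_pos: [0.4965, 0.2112, 0.1948]
tool_rot: [-0.079, 0.997, -0.0, -0.001]
ft_force: [0.4, -0.1, -3.1]
grip_width: 0.0573
grasp_force: 65.5
```

```bash
python3 - <<'E'
from h import *
goal(.4955,.213,.165,99)
c=camera('wrist'); import pickle; pickle.dump(c,open('w6.pkl','wb'))
cv2.imwrite('pics/c6.png',cv2.resize(c['pixels'][200:400,180:380],(600,600),interpolation=cv2.INTER_CUBIC)[:,:,::-1])
E
```

```text
t 12.78 tcp [496.5 211.2 194.8] yawY 99.02 tilt [-0.0011 -0.0007] q [23.1 19.3  2.4 73.1 -0.  14. ] F [ 0.4 -0.1 -3.1] M [-0.03  0.02 -0.01] w 57.3 gf 65.5
shift [ 0.7  1.9 29.8] spin 0.02
```

View pics/c6.png

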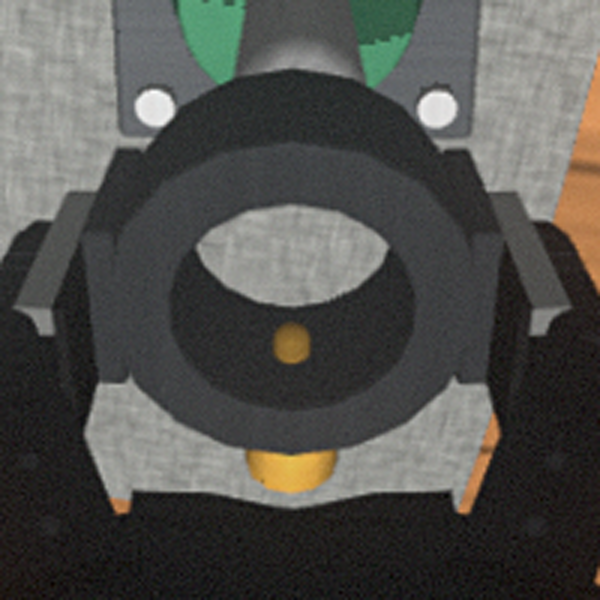

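The crop shows the collar bore centre at (292,307). The shaft behind it is centred at about x=301, which agrees with the +1.9 mm y shift worked out.

Emit:
{"op": "jog_arm", "data": {"motion": [{"x":0.7,"y":1.9,"z":10,"spin":0,"fingers":1},{"x":0.7,"y":1.9,"z":25,"spin":0,"fingers":1},{"x":0.7,"y":1.9,"z":40,"spin":0,"fingers":1},{"x":0.7,"y":1.9,"z":45,"spin":0,"fingers":1},{"x":0.7,"y":1.9,"z":45,"spin":0,"fingers":1},{"x":0.7,"y":1.9,"z":45,"spin":0,"fingers":1}]}}

```text
clock: 13.58
eef_pos: [0.4961, 0.2144, 0.1508]
tool_rot: [-0.079, 0.997, 0.0, 0.0]
ft_force: [-0.8, 0.6, -3.6]
grip_width: 0.0569
grasp_force: 65.4
```

```bash
python3 - <<'E'
from h import *
goal(.4955,.213,.150,99)
c=camera('wrist'); import pickle; pickle.dump(c,open('w7.pkl','wb'))
s=camera('scene'); 
a=cv2.resize(c['pixels'][240:380,205:345],(400,400),interpolation=cv2.INTER_CUBIC); b=cv2.resize(s['pixels'][110:210,245:345],(400,400),interpolation=cv2.INTER_CUBIC)
cv2.imwrite('pics/c7.png',np.hstack([a,b])[:,:,::-1])
E
```

```text
t 13.57 tcp [496.1 214.4 150.8] yawY 99.12 tilt [0.0009 0.0004] q [23.4 21.  -2.  66.9  0.  14.3] F [-0.8  0.6 -3.6] M [-0.   -0.04 -0.  ] w 56.9 gf 65.4
shift [ 0.8 -1.3  0.8] spin 0.12
```

View pics/c7.png

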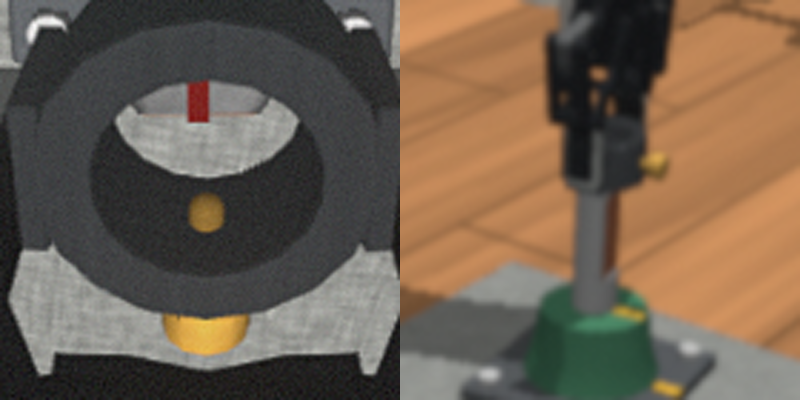

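The wrist crop shows the shaft end through the bore: red line at x≈199, its flat edge at y≈113, bore centre at x≈206 and screw tip at (206,213). The scene half shows the collar right above the shaft, with the screw at (655,163) on the copper flat's side.

```bash
python3 - <<'E'
from h import *
import pickle
c=pickle.load(open('w7.pkl','rb')); k=400/140
o,R,yy=st(); tcp=o['eef_pos']
f=lambda u,v,z: R.T@(wz(c,u/k+205-.3,v/k+240-.3,z)-tcp)*1e3
zt=tcp[2]+.0285
T,B=f(208,80,zt),f(208,276,zt); L,r=f(90,180,zt),f(324,180,zt)
print('bore TB',(T+B)/2,np.linalg.norm(T-B),'LR',(L+r)/2)
print('flat edge z145',f(202,114,.145),f(137,114,.145),f(268,114,.145),'line end',f(199,122,.145),f(199,85,.145))
goal(.4955,.213,.150,99)
E
```

```text
t 13.68 tcp [496.2 214.4 150.9] yawY 99.12 tilt [0.0012 0.0005] q [23.4 21.  -2.  66.9  0.  14.3] F [ 0.8  0.4 -3.3] M [-0.06  0.04  0.04] w 57.3 gf 65.4
bore TB [  1.67277264   0.9917474  -28.50178276] 34.70949504006091 LR [  2.28518496   0.84884973 -28.50259577]
flat edge z145 [-5.50067815 -0.00813672  5.93044839] [ -5.57393548 -11.88413273   5.92657207] [-5.55595323 12.04495622  5.93454449] line end [-7.19053439 -0.55954266  5.93237578] [ 0.49050318 -0.54012187  5.92278416]
t 13.68 tcp [496.2 214.4 150.9] yawY 99.12 tilt [0.0012 0.0005] q [23.4 21.  -2.  66.9  0.  14.3] F [ 0.8  0.4 -3.3] M [-0.06  0.04  0.04] w 57.3 gf 65.4
shift [ 0.9 -1.3  0.9] spin 0.12
```

Emit:
{"op": "jog_arm", "data": {"motion": [{"x":0,"y":-1.2,"z":0,"spin":0,"fingers":1},{"x":0,"y":-1.2,"z":0,"spin":0,"fingers":1},{"x":0,"y":-1.2,"z":3,"spin":0,"fingers":1},{"x":0,"y":-1.2,"z":6,"spin":0,"fingers":1},{"x":0,"y":-1.2,"z":9,"spin":0,"fingers":1},{"x":0,"y":-1.2,"z":12,"spin":0,"fingers":1},{"x":0,"y":-1.2,"z":13,"spin":0,"fingers":1},{"x":0,"y":-1.2,"z":13,"spin":0,"fingers":1}]}}

```text
clock: 14.68
eef_pos: [0.4959, 0.213, 0.1372]
tool_rot: [-0.079, 0.997, -0.0, -0.0]
ft_force: [-0.2, 0.6, -2.5]
grip_width: 0.0568
grasp_force: 65.4
```

```bash
python3 -c "
from h import *
goal(.4955,.213,.138,99)"
```

```text
t 14.68 tcp [495.9 213.  137.2] yawY 99.12 tilt [-0.0002 -0.0001] q [23.2 21.6 -3.3 65.1 -0.  14.1] F [-0.2  0.6 -2.5] M [-0.01 -0.   -0.01] w 56.8 gf 65.4
shift [ 0.4  0.1 -0.8] spin 0.12
```

Emit:
{"op": "jog_arm", "data": {"motion": [{"x":-1,"y":0,"z":0,"spin":0,"fingers":1},{"x":-2,"y":0,"z":0,"spin":0,"fingers":1},{"x":-3,"y":0,"z":0,"spin":0,"fingers":1},{"x":-4,"y":0,"z":0,"spin":0,"fingers":1},{"x":-4,"y":0,"z":0,"spin":0,"fingers":1},{"x":-4,"y":0,"z":0,"spin":0,"fingers":1}]}}

```text
clock: 15.42
eef_pos: [0.4978, 0.2133, 0.1369]
tool_rot: [-0.08, 0.997, -0.0, -0.002]
ft_force: [-6.2, -1.1, 0.7]
grip_width: 0.0568
grasp_force: 65.8
```

```bash
python3 -c "
from h import *
goal(.4955,.213,.138,99)"
```

```text
t 15.43 tcp [497.8 213.3 136.9] yawY 99.14 tilt [-0.0043 -0.0007] q [23.2 21.9 -2.8 65.5  0.1 14. ] F [-6.2 -1.1  0.7] M [-0.18  1.41 -0.03] w 56.8 gf 65.8
shift [ 2.3  0.  -1. ] spin 0.14
```

Emit:
{"op": "jog_arm", "data": {"motion": [{"x":3.7,"y":0,"z":0,"spin":0,"fingers":1},{"x":3.7,"y":0,"z":0,"spin":0,"fingers":1},{"x":3.7,"y":0,"z":4,"spin":0,"fingers":1},{"x":3.7,"y":0,"z":8,"spin":0,"fingers":1},{"x":3.7,"y":0,"z":12,"spin":0,"fingers":1},{"x":3.7,"y":0,"z":16,"spin":0,"fingers":1},{"x":3.7,"y":0,"z":18,"spin":0,"fingers":1}]}}

```text
clock: 16.3
eef_pos: [0.496, 0.213, 0.1188]
tool_rot: [-0.079, 0.997, -0.0, -0.0]
ft_force: [0.9, 0.0, -4.0]
grip_width: 0.0573
grasp_force: 65.7
```

```bash
python3 -c "
from h import *
goal(.4958,.213,.0995,99)"
```

```text
t 16.30 tcp [496.  213.  118.8] yawY 99.11 tilt [-0.0005 -0.0002] q [23.2 22.5 -4.9 62.7 -0.  14.1] F [ 0.9  0.  -4. ] M [ 0.   -0.04 -0.01] w 57.3 gf 65.7
shift [ 0.2  0.1 19.3] spin 0.11
```

Emit:
{"op": "jog_arm", "data": {"motion": [{"x":0,"y":0,"z":5,"spin":0,"fingers":1},{"x":0,"y":0,"z":10,"spin":0,"fingers":1},{"x":0,"y":0,"z":15,"spin":0,"fingers":1},{"x":0,"y":0,"z":19,"spin":0,"fingers":1},{"x":0,"y":0,"z":19,"spin":0,"fingers":1},{"x":1,"y":0,"z":19,"spin":0,"fingers":1},{"x":2,"y":0,"z":19,"spin":0,"fingers":1},{"x":3,"y":0,"z":19,"spin":0,"fingers":1}]}}

```text
clock: 17.3
eef_pos: [0.4936, 0.2127, 0.1006]
tool_rot: [-0.079, 0.997, 0.0, 0.001]
ft_force: [1.4, -0.3, -4.4]
grip_width: 0.0565
grasp_force: 65.6
```

Emit:
{"op": "jog_arm", "data": {"motion": [{"x":0.6,"y":0,"z":0,"spin":0,"fingers":1},{"x":1,"y":0,"z":0,"spin":0,"fingers":1},{"x":1,"y":0,"z":0,"spin":0,"fingers":1},{"x":1,"y":0,"z":0,"spin":0,"fingers":1},{"x":1,"y":0,"z":0,"spin":0,"fingers":1}]}}

```text
clock: 17.92
eef_pos: [0.4934, 0.2127, 0.1006]
tool_rot: [-0.079, 0.997, 0.0, 0.001]
ft_force: [4.6, 1.2, -5.4]
grip_width: 0.057
grasp_force: 65.5
```

```bash
python3 - <<'E'
from h import *
goal(.4943,.213,.0995,99)
c=camera('wrist'); s=camera('scene'); st()
a=cv2.resize(c['pixels'][240:380,205:345],(400,400),interpolation=cv2.INTER_CUBIC); b=cv2.resize(s['pixels'][120:220,245:345],(400,400),interpolation=cv2.INTER_CUBIC)
cv2.imwrite('pics/c8.png',np.hstack([a,b])[:,:,::-1])
E
```

```text
t 17.93 tcp [493.4 212.7 100.6] yawY 99.10 tilt [0.0023 0.0005] q [23.3 23.1 -6.9 59.8 -0.  14.2] F [ 4.6  1.2 -5.4] M [ 0.12 -1.05 -0.07] w 57.0 gf 65.5
shift [-0.9  0.2  1.2] spin 0.1
t 18.02 tcp [493.4 212.6 100.6] yawY 99.10 tilt [0.0022 0.0005] q [23.3 23.1 -6.9 59.8 -0.  14.2] F [ 5.2  1.4 -5. ] M [ 0.11 -0.98  0.01] w 56.6 gf 65.5
```

View pics/c8.png

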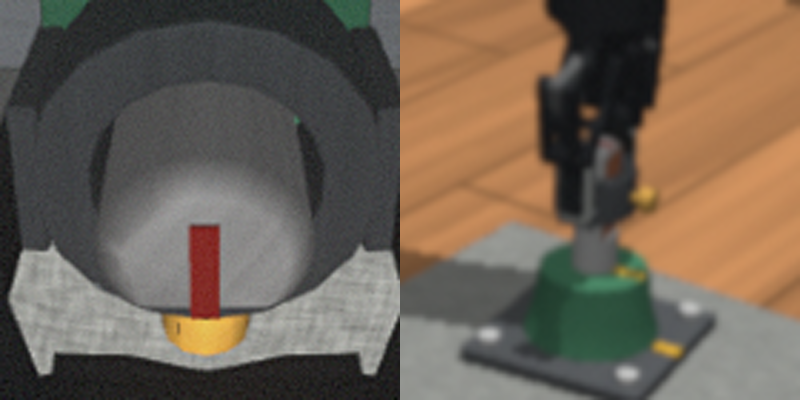

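The wrist crop shows the shaft inside the bore with its red line at (204,270), pointing straight at the screw head at (206,335). The scene half shows the collar level, half-way down the flat. The sideways push reads a steady 5 N or so and z is within about 1 mm, so I'm handing in.

```bash
python3 -c "
from h import *
st(); print(bot.job_done())"
```

```text
t 18.02 tcp [493.4 212.6 100.6] yawY 99.10 tilt [0.0022 0.0005] q [23.3 23.1 -6.9 59.8 -0.  14.2] F [ 5.2  1.4 -5. ] M [ 0.11 -0.98  0.01] w 56.6 gf 65.5
the job is handed in; nothing more can be done
None
```

I turned the shaft's flat to face the stripe and lowered the collar to about half-way along it, held level with a push on the flat of about 5 N by the wrist sensor, then handed the job in at 18 s; no verdict came back.

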